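Prise open a snap-shut cartridge tin with a spatula

ROBOT

A 6-joint arm with a two-finger parallel gripper is mounted at the origin on a cart in front of the work surface, level with it; the furniture and walls round the work are solid. World frame = base frame: x ahead of the robot, y to its left, z up, the work surface at z = 0. Lengths are in m, angles in rad, forces in N, time in s.
With the tool pointing down it reaches from about 0.275 to 0.825 m from the base axis. Payload 4.9 kg.
Tool frame: the origin (TCP) lies at the very end of the fingers, on their centre line; the grasp point (between the pads) lies 19 mm behind it; z points along the fingers, y is the line along which they close (so a half turn about z gives the same grasp; the last joint's range is limited). The gripper opens to 85 mm and grips with 20 to 120 N. Pads are 22 mm wide; open, the fingers measure 114 mm over their backs; the gripper's body (76 mm by 85 mm) begins 54 mm behind the grasp point. The pads swing forward as they close: fully open they stand 13 mm farther back than shut.
Start: joints at [-1.243, 0.326, -0.193, 1.052, 0, 1.437], TCP at [0.245, -0.492, 0.231] pointing down, gripper open.
Joint ranges: [-2.65, 2.65], [-0.97, 1.79], [-1.3, 1.35], [-1.93, 2.1], [-1.47, 1.37], [-3.14, 3.14]. Speed limits (rad/s): [2.57, 2.57, 3.14, 3.14, 3.14, 3.14].

INTERFACE

Orientations are given as a unit quaternion [x, y, z, w].
In Python, from workcell import * gives the robot as it stands.
- The arm moves only by the shell command python3 -m handwheel 'ROWS' [FORCE]. ROWS is JSON, a list of rows, each a list of 3 entries, a list of its own where there are three numbers: the gripper command: -1 is shut, 1 is fully open, values between are in proportion, then the shift along the tool's x, y, z in m, then the turn, a rotation vector about the tool's x, y, z in degrees. In form: [[claw, [x, y, z], [rx, ry, rz]], ...]. A call has exactly 5 rows; each row shifts and turns the commanded pose from where the row before left it, along the tool's axes as they then stand; what a row does not reach is not made up. A row lasts 1/12 s, in which the tool goes at most 41.7 mm and 7.16 degrees, less where a joint would pass 70% of its speed; a pose out of reach is approached as far as the arm can. A call is refused whole if a number of a shift passes 0.0417 or a number of a turn 7.16, either way. A call with a gripper value outside its range is refused whole. The fingers move at their own pace and stop on an object; FORCE is the grip in N (left out, the last holds). Time passes only in rows, so rows that do not move let the fingers close, or fill a call up. It gives the time, the measured TCP pose, the force, the opening and the grip force at its end, in the units of the state.
- get_obs(): the state, without advancing time (a new reading comes with each control period).
- grab_frame(name): name is "side" or "top" or "wrist"; returns a dict with "img" (384x512x3 uint8, red, green, blue), "fx", "fy", "cx", "cy" (pixels), "origin" and "orientation" of the camera in the world. Camera axes: x right, y down, z forward; pixel columns grow to the right and rows downward; lengths in m; the calibration is good to about 2 mm. A picture is of the moment at which its call begins. There is no depth.
- sign_off(): hands the job in; it is judged then, once.
Trained networks look in a picture, given as the dict that the camera call returned (one of the last four; its "shot" number tells which), for a name from the list of things; names that differ only in an ending like _2 or _b are one class to them, and where a whole thing is asked for, a point or a joint stands for the part that bears it (a point fixed in the world has none). Each returns a list of dicts, best first, with "score" (0 to 1); they miss things now and then, are a little off and sometimes report something else, mostly with a low value. They report only what shows in the picture. A call takes as long as a camera call.
- recognise(thing, picture): "bbox" ([left, top, right, bottom] in pixels, round what is visible of it).
- cut_out(thing, picture): "pixels" (384x512 bool, what is visible of it) and "bbox" ([left, top, right, bottom] in pixels, round what is visible of it).
- place_of(thing, picture): "location" ([row, column] in pixels: a listed point, or the origin of a listed thing).
The state is a dict: "clock": time; "q": joint angles; "qd": joint speeds; "tau": joint torques, N m; "tool_pos": TCP position; "tool_rot": TCP orientation; "ft_force": force on the tool from outside, world axes, zero at the start; "ft_torque": the same for the moment, N m; "opening": finger opening in m; "grip_force": force on a finger pad.
Only numpy, scipy, OpenCV 4.12 (cv2) and the standard library are available. Lean on these libraries where they do the work, as an engineer would, in place of code of your own. Each camera call takes 0.05 s, during which the arm holds its last target. There are 200 camera calls.

TASK

The needle-cartridge tin has snapped shut and its flush lid gives fingers nothing to hold. Take the spatula, slip its blade into the notch under the front edge of the lid and lever the lid off its catches, swing the lid wide open past upright so that it stays, and lay the spatula down flat on the table. Then take the red cartridge out and set it down in the steel tray (no dropping, the needles bend); leave the blue cartridge in the tin and do not disturb the tub or the ink bottles.

Things in the scene. Friction and masses are not known exactly. Their poses are not given: they have to be found in the camera images.
- tin: Hinged aluminium tin, fixed, 100 (x) x 144 (y) x 60 mm high without lid, walls 3 mm. Origin: centre of its underside; the front with the notch faces its own -x (to the right and towards the robot), the hinge is at the back top edge (+x). Inside, a black insert, top 7 mm above the table, has two wells 52 (x) x 18.5 mm (y) at y = +32 and -32 mm, a cartridge in each, resting 4 mm above the table.
- tin_notch (a point): Middle of the sill of the blade notch, on the outer face of the front wall (tin x = -50, y = 0 mm), 54 mm above the table. The notch is 34 mm wide and 6 mm high, up to the lid's underside; it leads through the 3 mm wall, and the tin is empty behind it down to the cartridges. The sill is the fulcrum for the blade. Axes as tin.
- tin_hinge (a point): Middle of the lid's hinge line: tin x = +50, y = 0, 60 mm above the table; the line runs along the tin's y. Axes as tin.
- lid_front (a point): Point on the lid, middle of the underside's front edge, 100 mm from the hinge line. The lid is a flat plate 4 mm thick (5.6 mm with its raised panel), 101 x 145 mm, 90 g, flush with the walls, with a black dash on top over the notch.
- tin_lid (a joint): Lid hinge, rad: 0 shut, grows as it opens, stop at 1.95. Two ball catches at the front hold it shut: some 10 N up at the front edge frees it; after 3 to 4 mm of lift there it pops and rests ajar at about 0.065. Then the hinge is free: let go below about 1.5 the lid falls back (and may snap shut), beyond that it falls open to the stop.
- spatula: Mixing spatula lying on the table, 210 mm, 60 g: wooden handle 14 mm wide, 12 mm thick, x = -105 to 0 mm; stiff steel blade 2 mm thick, 9 mm wide to x = 21 mm, then 18 mm wide to a round end at x = +105 mm. Origin: on the underside where handle and blade meet; x towards the blade tip. Mid-planes of handle and blade are 6 mm above the underside. Balance point at about x = -10 mm.
- spatula_tip (a point): Foremost point of the blade, at half its thickness. Axes as spatula.
- tray: Shallow stainless steel tray, fixed to the table, 160 (x) x 105 (y) x 14 mm high, floor 4 mm above the table. Origin: centre of its underside.
- cartridge_red: Red needle cartridge, 15 mm thick, 45 mm long (solid part 14 x 40 x 15 mm), 15 g, lying in one of the tin's two wells (which one varies), its length along the tin's x. Origin: centre of its underside; its long axis is its own y, from -22 to +22 mm.
- cartridge_blue: Blue needle cartridge of the same size in the other well; stays in the tin. Origin and axes as the red one.
- jelly_tub: Tub with a blue lid, 59 mm across, 44 mm high, beyond the tin; leave alone. Origin: centre of its underside.
- ink_teal: Teal ink bottle, 32 mm across, 98 mm high, standing beyond the tin to the right; leave alone. Origin: centre of its underside.
- ink_black: Black ink bottle, 32 mm across, 98 mm high, beside the teal one; leave alone. Origin: centre of its underside.

How it is judged:
By the outcome, as a careful person would: the job done as asked, in the order asked, and still so for the second after the job is handed in, with the robot touching nothing.
It also fails if it takes over 61 s, if anything falls off the work surface, if the arm or the gripper's body presses on something with over 40 N, if the wrist force passes 120 N, or if a joint passes its speed limit or range.

## Working session

There is one attempt and no reset: what is moved stays moved. The work goes in short steps, Python scripts to look and compute and a shell command to move; the robot and the scene stay as the last step left them, time stands still between calls to the robot, and variables do not carry over. Pictures are saved under pics/ and viewed, at most 10 in all, crops included, and the job is handed in when it is done.

```bash
ls; mkdir -p pics; cat > h.py <<'E'
from workcell import *
import numpy as np, cv2
from scipy.spatial.transform import Rotation as R
def ray(p,rc):
    d=np.array([(rc[1]-p["cx"])/p["fx"],(rc[0]-p["cy"])/p["fy"],1.]);return np.array(p["origin"]),R.from_quat(p["orientation"]).apply(d)
def at(p,rc,z):
    o,d=ray(p,rc);return o+d*(z-o[2])/d[2]
def proj(p,X):
    c=R.from_quat(p["orientation"]).inv().apply(np.array(X)-p["origin"]);return np.array([c[1]/c[2]*p["fy"]+p["cy"],c[0]/c[2]*p["fx"]+p["cx"]])
def tri(p1,rc1,p2,rc2):
    o1,d1=ray(p1,rc1);o2,d2=ray(p2,rc2)
    s=np.linalg.lstsq(np.stack([d1,-d2],1),o2-o1,rcond=None)[0]
    a,b=o1+d1*s[0],o2+d2*s[1];return (a+b)/2,np.linalg.norm(a-b)
def save(p,n,crop=None,k=1):
    im=p["img"][:,:,::-1]
    if crop: im=im[crop[1]:crop[3],crop[0]:crop[2]]
    cv2.imwrite("pics/"+n,cv2.resize(im,None,fx=k,fy=k,interpolation=cv2.INTER_CUBIC))
E
python3 - <<'E'
from h import *
np.set_printoptions(precision=4,suppress=True)
P={n:grab_frame(n) for n in("top","side","wrist")}
Z=dict(tin=0,tin_notch=.054,tin_hinge=.06,lid_front=.06,spatula=0,spatula_tip=.006,tray=0,jelly_tub=0,ink_teal=0,ink_black=0)
for t,z in Z.items():
    for n in P:
        r=place_of(t,P[n])
        if r: print(t,n,round(r[0]["score"],2),np.round(r[0]["location"],1),at(P[n],r[0]["location"],z))
ims=[cv2.resize(P[n]["img"],(400,300)) for n in("top","side")]
for n in P: print(n,P[n]["origin"],P[n]["orientation"])
save(P["top"],"top.png",None,1.5);save(P["side"],"side.png",None,1.5)
print(get_obs())
E
```

```text
pics
tin top 0.63 [231.1 203. ] [ 0.5088 -0.1171  0.    ]
tin side 0.86 [268.  290.5] [ 0.5028 -0.109   0.    ]
tin_notch top 0.9 [242.9 214.1] [ 0.4767 -0.1509  0.054 ]
tin_notch side 0.79 [231.8 304. ] [ 0.4804 -0.1509  0.054 ]
tin_hinge top 0.58 [219.5 182.5] [ 0.5306 -0.0726  0.06  ]
tin_hinge side 0.75 [247.1 275.7] [ 0.5301 -0.0682  0.06  ]
lid_front top 0.81 [245.4 212.5] [ 0.4703 -0.1478  0.06  ]
lid_front side 0.84 [227.7 308.2] [ 0.4728 -0.1571  0.06  ]
spatula top 0.83 [261. 274.] [ 0.4384 -0.2994  0.    ]
spatula side 0.87 [229.  319.3] [ 0.4397 -0.2931  0.    ]
spatula_tip top 0.8 [218.6 262.8] [ 0.5444 -0.2684  0.006 ]
tray top 0.94 [248.6 323. ] [ 0.473  -0.4232  0.    ]
tray side 0.87 [208.5 305.3] [ 0.4667 -0.4187  0.    ]
jelly_tub top 0.57 [146.3 213.5] [ 0.7322 -0.1344  0.    ]
jelly_tub side 0.62 [254.9 170.2] [ 0.7316 -0.1327  0.    ]
ink_teal top 0.47 [169.6 265.6] [ 0.6737 -0.2728  0.    ]
ink_teal side 0.7 [230.5 217.1] [ 0.6629 -0.2566  0.    ]
ink_black top 0.61 [157.3 277.8] [ 0.7076 -0.304   0.    ]
ink_black side 0.97 [218.7 200.2] [ 0.7136 -0.3185  0.    ]
top [ 0.4167 -0.238   1.1471] [ 0.7145 -0.6947  0.0614 -0.0552]
side [0.517  0.5487 0.3621] [-0.041   0.8115 -0.5826  0.0195]
wrist [ 0.3146 -0.4574  0.3738] [ 0.8404 -0.5197 -0.0816  0.1302]
{'clock': 1.65, 'q': array([-1.2432,  0.3262, -0.1926,  1.052 , -0.    ,  1.4366]), 'qd': array([-0.0005,  0.0005,  0.001 , -0.0012, -0.0008, -0.    ]), 'tau': array([ -0.0001, -44.3316,  26.2758,   0.0011,  -0.    ,   0.    ]), 'tool_pos': array([ 0.2451, -0.4924,  0.2313]), 'tool_rot': array([ 0.9735,  0.2289, -0.    ,  0.    ]), 'ft_force': array([-0.2492,  0.3062,  0.3043]), 'ft_torque': array([ 0.0275, -0.01  ,  0.0306]), 'grip_force': 0.0, 'opening': 0.085347367224985}
```

View pics/top.png

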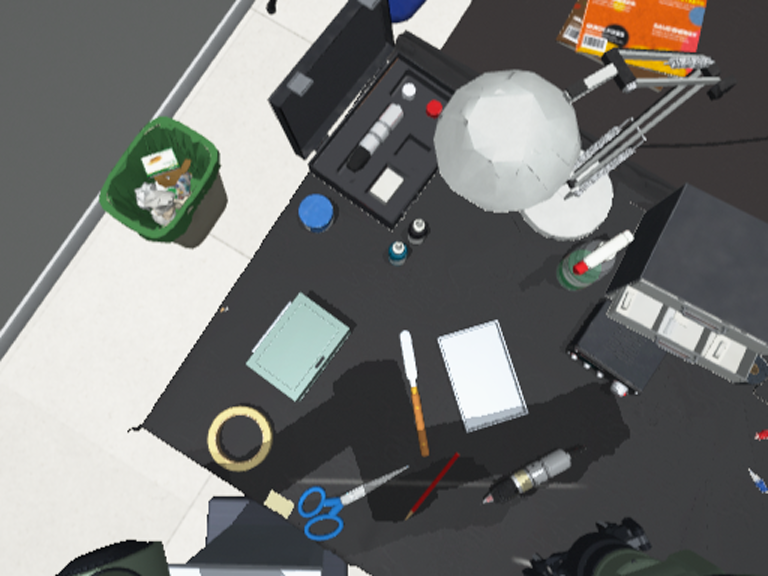

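View pics/side.png

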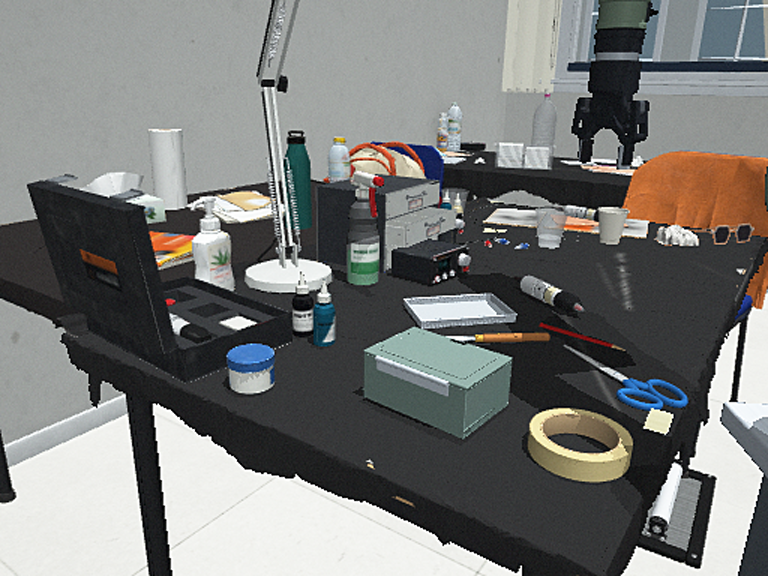

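The top view shows the shut tin with its dash at about (213,241), original pixels, facing the lower right. The spatula lies at (275,261) with its blade up, and the tray is to its right. The side view agrees. Next I refine the tin and spatula axes with masks.

```bash
python3 - <<'E'
from h import *
np.set_printoptions(precision=4,suppress=True)
for n in("top","wrist"):
  p=grab_frame(n)
  for t,z in(("tin_lid",.064),("tin",.064),("spatula",.006),("tray",.014)):
    r=cut_out(t,p)
    if not r: print(n,t,None);continue
    ys,xs=np.nonzero(r[0]["pixels"]); 
    X=np.array([at(p,(y,x),z)[:2] for y,x in zip(ys,xs)])
    (c,s,a)=cv2.minAreaRect((X*1000).astype(np.float32))
    m=X.mean(0);w,v=np.linalg.eigh(np.cov((X-m).T));u=v[:,1]; u=u if u[0]>0 else -u
    e=(X-m)@u
    print(n,t,round(r[0]["score"],2),len(xs),"rect",np.round(c,1),np.round(s,1),round(a,1),"mean",m,"dir",np.degrees(np.arctan2(u[1],u[0])),"ends",m+u*e.min(),m+u*e.max())
  for t,z in(("spatula",0.006),("spatula_tip",.006)):
    r=place_of(t,p)
    if r: print(n,t,r[0]["score"],at(p,r[0]["location"],z))
E
```

```text
top tin_lid 0.78 2591 rect [ 506.4 -110.4] [108.  146.8] 55.1 mean [ 0.5044 -0.1118] dir -34.66072203023895 ends [ 0.4448 -0.0706] [ 0.5655 -0.154 ]
top tin 0.74 2705 rect [ 505.1 -111.1] [113.  144.8] 55.8 mean [ 0.5034 -0.112 ] dir -33.48735298156206 ends [ 0.4434 -0.0723] [ 0.565  -0.1527]
top spatula 0.62 572 rect [ 436.2 -303.8] [209.4  21.7] 10.2 mean [ 0.4393 -0.3043] dir 11.131965878085595 ends [ 0.3337 -0.325 ] [ 0.5392 -0.2846]
top tray 0.82 2830 rect [ 467.3 -416.1] [166.2 109.4] 18.5 mean [ 0.4669 -0.4164] dir 16.839506743535033 ends [ 0.3876 -0.4404] [ 0.5481 -0.3919]
top spatula 0.86 [ 0.4306 -0.2983  0.006 ]
top spatula_tip 0.95 [ 0.5362 -0.2852  0.006 ]
wrist tin_lid None
wrist tin None
wrist spatula 0.45 103 rect [ 336.9 -324.9] [ 6.  13.9] 26.5 mean [ 0.3374 -0.325 ] dir -67.18918476696312 ends [ 0.3346 -0.3184] [ 0.3399 -0.3309]
wrist tray 0.64 957 rect [ 393.  -448.8] [12.8 97.9] 26.5 mean [ 0.4007 -0.4599] dir -67.25179531856668 ends [ 0.3766 -0.4023] [ 0.4145 -0.4926]
```

```bash
cat >> h.py <<'E'
def pose(yaw,pitch=0):
    """tool down, tool x along yaw; pitch>0 lifts tool x (blade tip) up; degrees"""
    y=np.radians(yaw);x=np.array([np.cos(y),np.sin(y),0]);d=np.array([0,0,-1.]);yy=np.cross(d,x)
    p=np.radians(pitch);x2=x*np.cos(p)-d*np.sin(p);z2=np.cross(x2,yy)
    return R.from_matrix(np.stack([x2,yy,z2],1))
def go(pos,rot,n,start=None):
    o=get_obs();p0,r0=start or (o["tool_pos"],R.from_quat(o["tool_rot"]))
    rv=(r0.inv()*rot).as_rotvec(degrees=True)/n;st=(np.array(pos)-p0)/n;r=r0
    for i in range(n):
        print(np.round(r.inv().apply(st),4).tolist(),np.round(rv,2).tolist());r=r*R.from_rotvec(rv,degrees=True)
    return np.array(pos),rot
E
python3 -c "
from h import *
a=go([.402,-.3115,.09],pose(10.7),8)"
```

```text
[0.0276, -0.0115, 0.0177] [0.0, 0.0, 1.97]
[0.0272, -0.0125, 0.0177] [0.0, 0.0, 1.97]
[0.0268, -0.0134, 0.0177] [0.0, 0.0, 1.97]
[0.0263, -0.0143, 0.0177] [0.0, 0.0, 1.97]
[0.0258, -0.0152, 0.0177] [0.0, 0.0, 1.97]
[0.0253, -0.0161, 0.0177] [0.0, 0.0, 1.97]
[0.0247, -0.0169, 0.0177] [0.0, 0.0, 1.97]
[0.0241, -0.0178, 0.0177] [0.0, 0.0, 1.97]
```

```bash
python3 -m handwheel '[[0,[0.0276,-0.0115,0.0177],[0,0,2]],[0,[0.0272,-0.0125,0.0177],[0,0,2]],[0,[0.0268,-0.0134,0.0177],[0,0,2]],[0,[0.0263,-0.0143,0.0177],[0,0,2]],[0,[0.0258,-0.0152,0.0177],[0,0,2]]]'
python3 -m handwheel '[[0,[0.0253,-0.0161,0.0177],[0,0,2]],[0,[0.0247,-0.0169,0.0177],[0,0,2]],[0,[0.0241,-0.0178,0.0177],[0,0,1.8]],[0,[0,0,0],[0,0,0]],[0,[0,0,0],[0,0,0]]]'
python3 - <<'E'
from h import *
np.set_printoptions(precision=4,suppress=True)
p=grab_frame("wrist");save(p,"w1.png",None,1.2)
for t in("spatula","spatula_tip"):
    for r in place_of(t,p)[:2]: print(t,r["score"],np.round(r["location"]),at(p,r["location"],.006))
for r in cut_out("spatula",p)[:1]:
    ys,xs=np.nonzero(r["pixels"]);X=np.array([at(p,(y,x),.009)[:2] for y,x in zip(ys,xs)])
    hm=X[X[:,0]<.43];print(r["score"],r["bbox"],cv2.minAreaRect((X*1000).astype(np.float32)))
    if len(hm): print(cv2.fitLine((hm*1000).astype(np.float32),cv2.DIST_HUBER,0,.01,.01).ravel())
o=get_obs();print(o["tool_pos"],proj(p,[*o["tool_pos"][:2],.009]))
E
```

```text
clock: 2.77
tool_pos: [0.3439, -0.3784, 0.1422]
tool_rot: [0.99, 0.142, 0.0, 0.0]
ft_force: [0.9, 0.2, -0.4]
opening: 0.0428
grip_force: 0.0
clock: 3.18
tool_pos: [0.4024, -0.3099, 0.0888]
tool_rot: [0.996, 0.095, -0.001, -0.001]
ft_force: [-0.5, -0.0, 0.3]
opening: 0.043
grip_force: 0.0
spatula 0.65 [152. 263.] [ 0.4392 -0.3039  0.006 ]
0.82 [251.6, 0.0, 282.4, 292.7] ((430.9515686035156, -305.8218994140625), (197.16505432128906, 17.994834899902344), 10.340786933898926)
[   0.9806    0.1961  385.1665 -315.0579]
[ 0.4023 -0.3131  0.0906] [205.9174 265.7154]
```

View pics/w1.png

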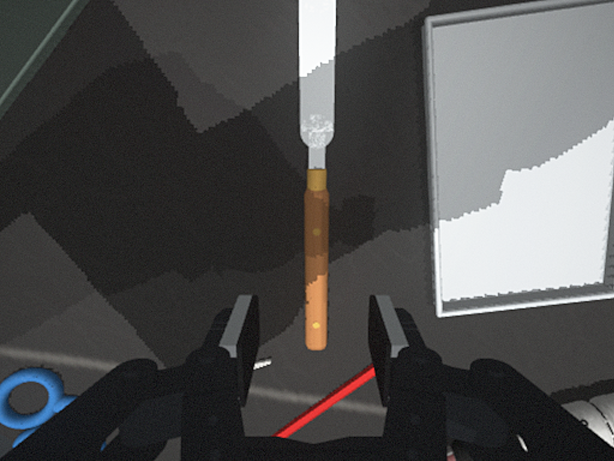

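The wrist view shows the handle centred between the fingers at about (263,205) and lined up with them. Next: descend and grip.

```bash
python3 -m handwheel '[[0,[0,0,0.029],[0,0,0]],[0,[0,0,0.029],[0,0,0]],[0,[0,0,0.028],[0,0,0]],[0,[0,0,0],[0,0,0]],[0,[0,0,0],[0,0,0]]]'
python3 -m handwheel '[[-0.6,[0,0,0],[0,0,0]],[-0.8,[0,0,0],[0,0,0]],[-1,[0,0,0],[0,0,0]],[-1,[0,0,0],[0,0,0]],[-1,[0,0,0],[0,0,0]]]' 100
```

```text
clock: 3.8
tool_pos: [0.401, -0.3117, 0.0034]
tool_rot: [0.996, 0.092, -0.001, -0.001]
ft_force: [-0.5, -0.1, -0.4]
opening: 0.0426
grip_force: 0.0
clock: 4.22
tool_pos: [0.4034, -0.3131, 0.006]
tool_rot: [0.996, 0.093, 0.001, 0.002]
ft_force: [-2.0, 0.1, 6.4]
opening: 0.0102
grip_force: 98.1
```

```bash
python3 -m handwheel '[[-1,[0,0,-0.01],[0,0,0]],[-1,[0,0,-0.03],[0,0,0]],[-1,[0,0,-0.03],[0,0,0]],[-1,[0,0,-0.02],[0,0,0]],[-1,[0,0,0],[0,0,0]]]'
python3 - <<'E'
from h import *
np.set_printoptions(precision=4,suppress=True)
P={n:grab_frame(n) for n in("wrist","top","side")}
o=get_obs();T=o["tool_pos"];Q=R.from_quat(o["tool_rot"]);print(T,o["tool_rot"],o["opening"],o["ft_force"])
L={}
for n,p in P.items():
  for t in("spatula_tip","spatula"):
    for r in place_of(t,p)[:1]: L[n,t]=r["location"];print(n,t,round(r["score"],2),np.round(r["location"]))
for t in("spatula_tip","spatula"):
  ks=[n for n in P if (n,t) in L]
  for i in range(len(ks)):
    for j in range(i):
      X,e=tri(P[ks[i]],L[ks[i],t],P[ks[j]],L[ks[j],t]);print(t,ks[i],ks[j],X,e,"tool",Q.inv().apply(X-T))
a=P["side"]["img"][90:290,200:420];b=P["wrist"]["img"]
cv2.imwrite("pics/g.png",np.hstack([cv2.resize(a,(440,400)),cv2.resize(b,(360,400))])[:,:,::-1])
E
```

```text
clock: 4.63
tool_pos: [0.4049, -0.3142, 0.0994]
tool_rot: [0.996, 0.093, 0.003, 0.004]
ft_force: [0.8, -0.5, -1.1]
opening: 0.01
grip_force: 98.3
[ 0.4024 -0.3117  0.0943] [0.9957 0.0929 0.0004 0.0004] 0.010175324031660946 [-0.0066  0.6696 -1.863 ]
wrist spatula 0.68 [186. 259.]
top spatula_tip 0.72 [216. 268.]
top spatula 0.56 [264. 279.]
side spatula_tip 0.86 [190. 278.]
side spatula 0.9 [189. 322.]
spatula_tip side top [ 0.5375 -0.2793  0.092 ] 0.00849316304094127 tool [ 0.1388 -0.0068  0.0024]
spatula top wrist [ 0.4294 -0.3084  0.0565] 0.0002126313426213659 tool [0.0271 0.0018 0.0378]
spatula side wrist [ 0.4384 -0.3069  0.0882] 0.0006062423986555578 tool [0.0363 0.0019 0.0061]
spatula side top [ 0.4338 -0.3068  0.088 ] 0.009670479082512114 tool [0.0318 0.001  0.0064]
```

View pics/g.png

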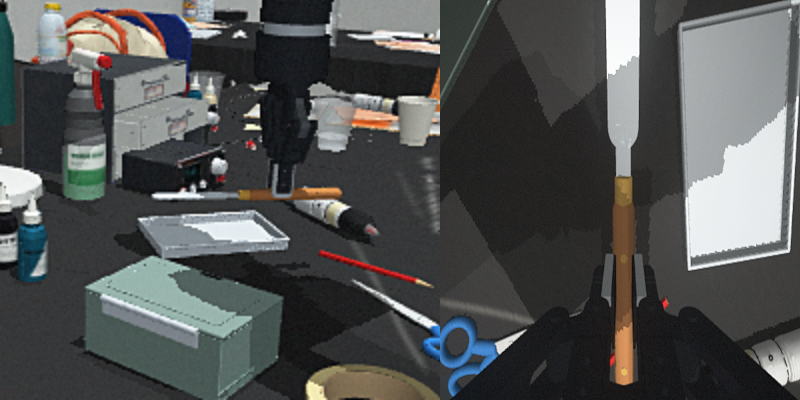

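The spatula is held level near the fingertips with its blade ahead of the fingers. The tip is about 139 mm along tool x. Next: go to the pre-insertion pose above the height of the notch.

```bash
python3 -c "
from h import *
a=go([.384,-.288,.095],pose(55.8),8)"
```

```text
[-0.0016, -0.0033, -0.0003] [-0.01, 0.0, -5.64]
[-0.0013, -0.0034, -0.0003] [-0.01, 0.0, -5.64]
[-0.001, -0.0035, -0.0003] [-0.01, 0.0, -5.64]
[-0.0006, -0.0036, -0.0003] [-0.01, 0.0, -5.64]
[-0.0003, -0.0036, -0.0003] [-0.01, 0.0, -5.64]
[0.0001, -0.0036, -0.0003] [-0.01, 0.0, -5.64]
[0.0004, -0.0036, -0.0003] [-0.01, 0.0, -5.64]
[0.0008, -0.0036, -0.0003] [-0.01, 0.0, -5.64]
```

```bash
python3 -m handwheel '[[-1,[-0.0016,-0.0034,0],[0,0,-5.6]],[-1,[-0.0013,-0.0034,0],[0,0,-5.6]],[-1,[-0.001,-0.0035,0],[0,0,-5.6]],[-1,[-0.0006,-0.0036,0],[0,0,-5.6]],[-1,[-0.0003,-0.0036,0],[0,0,-5.6]]]'
python3 -m handwheel '[[-1,[0,-0.0036,0],[0,0,-5.7]],[-1,[0.0004,-0.0036,0],[0,0,-5.7]],[-1,[0.0008,-0.0036,0],[0,0,-5.7]],[-1,[0,0,0],[0,0,0]],[-1,[0,0,0],[0,0,0]]]'
python3 - <<'E'
from h import *
np.set_printoptions(precision=4,suppress=True)
P={n:grab_frame(n) for n in("wrist","top","side")}
o=get_obs();T=o["tool_pos"];Q=R.from_quat(o["tool_rot"]);print(T,o["tool_rot"],o["opening"],o["ft_force"])
for n,p in P.items():
  for t,z in(("spatula_tip",T[2]),("spatula",T[2]),("tin_notch",.054),("lid_front",.06),("tin_hinge",.06)):
    for r in place_of(t,p)[:1]: print(n,t,round(r["score"],2),np.round(r["location"]),at(p,r["location"],z),Q.inv().apply(at(p,r["location"],z)-T))
  for t in("tin_lid",):
    for r in cut_out(t,p)[:1]:
      ys,xs=np.nonzero(r["pixels"]);X=np.array([at(p,(y,x),.064)[:2] for y,x in zip(ys,xs)]);print(n,t,r["score"],cv2.minAreaRect((X*1000).astype(np.float32)))
save(P["wrist"],"w2.png",None,1.3)
E
```

```text
clock: 5.5
tool_pos: [0.3909, -0.2967, 0.0931]
tool_rot: [0.943, 0.333, -0.0, -0.001]
ft_force: [-0.0, 0.4, -0.6]
opening: 0.0101
grip_force: 98.3
clock: 5.92
tool_pos: [0.3843, -0.2883, 0.0933]
tool_rot: [0.885, 0.467, -0.0, -0.0]
ft_force: [0.0, -0.2, -0.6]
opening: 0.0101
grip_force: 98.3
[ 0.3847 -0.2887  0.0936] [ 0.8843  0.4669 -0.      0.    ] 0.009829001595521213 [-0.3153  0.6519 -0.5278]
wrist spatula 0.71 [186. 260.] [ 0.4047 -0.2573  0.0936] [ 0.0372 -0.0011 -0.    ]
top spatula_tip 0.55 [251. 221.] [ 0.4556 -0.1704  0.0936] [ 0.1377 -0.0082 -0.    ]
top spatula 0.61 [277. 257.] [ 0.3989 -0.2553  0.0936] [ 0.0356 -0.0071 -0.    ]
top tin_notch 0.86 [244. 212.] [ 0.473  -0.1462  0.054 ] [ 0.1675 -0.0075  0.0396]
top lid_front 0.65 [221. 187.] [ 0.5268 -0.0837  0.06  ] [0.2495 0.0017 0.0336]
top tin_hinge 0.63 [218. 185.] [ 0.5337 -0.0777  0.06  ] [0.2583 0.0041 0.0336]
top tin_lid 0.93 ((505.1943664550781, -110.33940124511719), (104.50474548339844, 145.3497772216797), 56.26628494262695)
side spatula_tip 0.7 [210. 316.] [ 0.4595 -0.162   0.0936] [ 0.1469 -0.0097 -0.    ]
side spatula 0.65 [196. 341.] [ 0.4051 -0.2511  0.0936] [ 0.0426 -0.0044 -0.    ]
side tin_notch 0.79 [231. 308.] [ 0.4723 -0.1556  0.054 ] [ 0.1594 -0.0027  0.0396]
side lid_front 0.59 [229. 307.] [ 0.4746 -0.1522  0.06  ] [ 0.1635 -0.0027  0.0336]
side tin_hinge 0.56 [246. 276.] [ 0.5299 -0.0739  0.06  ] [ 0.2593 -0.0012  0.0336]
side tin_lid 0.75 ((506.8729553222656, -105.14485168457031), (113.78079223632812, 147.4892120361328), 55.22991180419922)
```

View pics/w2.png

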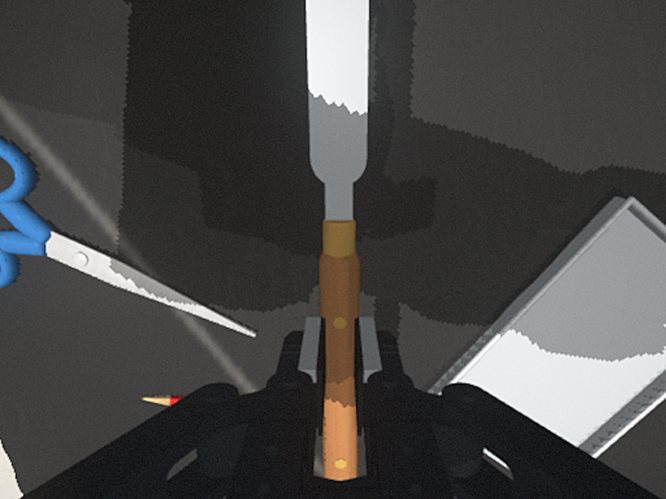

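The wrist view shows the blade straight ahead, with its tip outside the frame. I descend to notch height and compare the blade axis and the dash in the top view.

```bash
python3 -m handwheel '[[-1,[0,0,0.02],[0,0,0]],[-1,[0,0,0.0165],[0,0,0]],[-1,[0,0,0],[0,0,0]],[-1,[0,0,0],[0,0,0]],[-1,[0,0,0],[0,0,0]]]'
python3 - <<'E'
from h import *
np.set_printoptions(precision=4,suppress=True)
P={n:grab_frame(n) for n in("top","side")}
o=get_obs();T=o["tool_pos"];Q=R.from_quat(o["tool_rot"]);print(T,o["tool_rot"])
for n,p in P.items():
  for t,z in(("spatula",T[2]),("tin_lid",.064)):
    for r in cut_out(t,p)[:1]:
      ys,xs=np.nonzero(r["pixels"]);X=np.array([Q.inv().apply(at(p,(y,x),z)-T) for y,x in zip(ys,xs)])[:,:2]*1000;print(n,t,r["score"],cv2.minAreaRect(X.astype(np.float32)),X.min(0),X.max(0))
  q=[proj(p,T+Q.apply([x,0,0])) for x in(.05,.139,.165)];print(n,q)
p=P["top"];im=cv2.resize(p["img"][190:310,160:280],(480,480),interpolation=cv2.INTER_CUBIC)
b=P["side"];im2=cv2.resize(b["img"][180:300,230:350],(480,480),interpolation=cv2.INTER_CUBIC)
cv2.imwrite("pics/t2.png",cv2.resize(np.hstack([im,im2]),(800,400))[:,:,::-1])
E
```

```text
clock: 7.38
tool_pos: [0.3847, -0.2887, 0.0577]
tool_rot: [0.884, 0.468, 0.0, 0.0]
ft_force: [0.3, -0.7, -0.7]
opening: 0.0102
grip_force: 98.3
[ 0.3851 -0.289   0.0581] [0.8839 0.4676 0.0002 0.0008]
top spatula 0.77 ((97.43010711669922, -2.1469602584838867), (16.26422691345215, 80.93603515625), 89.67127227783203) [ 56.9721 -10.4292] [137.893    6.1062]
top tin_lid 0.56 ((215.8052215576172, -0.711761474609375), (107.28366088867188, 147.47647094726562), 0.4061252474784851) [161.7164 -74.6334] [269.5767  73.2157]
top [array([270.6355, 253.4376]), array([248.6604, 223.4092]), array([242.3004, 214.7183])]
side spatula 0.67 ((33.120849609375, -3.0768356323242188), (23.41204833984375, 222.69847106933594), 89.36979675292969) [-78.1574 -14.7751] [144.4452   8.8409]
side tin_lid 0.77 ((219.4341583251953, -4.438896179199219), (107.94681549072266, 145.189697265625), 0.706062376499176) [164.9988 -76.6048] [273.6274  68.0361]
side [array([212.5949, 335.51  ]), array([225.3447, 312.8075]), array([229.4858, 305.4336])]
```

View pics/t2.png

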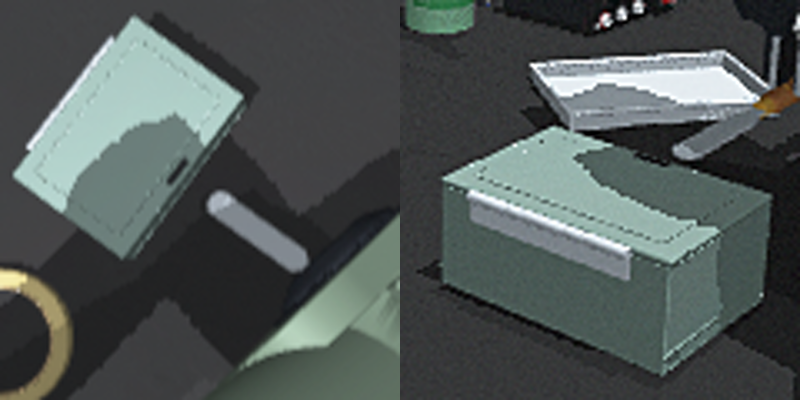

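The top crop shows the blade tip at (218,200) in line with the dash at (177,172). The lateral offset is about 1.5 mm. I now insert in small steps and watch the force.

```bash
python3 -m handwheel '[[-1,[0,0.0005,0.0008],[0,0,0]],[-1,[0.01,0,0],[0,0,0]],[-1,[0.01,0,0],[0,0,0]],[-1,[0.004,0,0],[0,0,0]],[-1,[0.004,0,0],[0,0,0]]]'
python3 -m handwheel '[[-1,[0.002,0,0],[0,0,0]],[-1,[0.002,0,0],[0,0,0]],[-1,[0.002,0,0],[0,0,0]],[-1,[0,0,0],[0,0,0]],[-1,[0,0,0],[0,0,0]]]'
```

```text
clock: 8.1
tool_pos: [0.4011, -0.2645, 0.0563]
tool_rot: [0.884, 0.468, -0.0, -0.0]
ft_force: [-0.1, -0.5, -0.5]
opening: 0.0097
grip_force: 98.3
clock: 8.52
tool_pos: [0.404, -0.2607, 0.0564]
tool_rot: [0.884, 0.468, -0.0, 0.0]
ft_force: [-0.3, -0.1, -0.4]
opening: 0.0101
grip_force: 98.3
```

```bash
python3 -m handwheel '[[-1,[0.003,0,0],[0,0,0]],[-1,[0.003,0,0],[0,0,0]],[-1,[0.003,0,0],[0,0,0]],[-1,[0.003,0,0],[0,0,0]],[-1,[0.003,0,0],[0,0,0]]]'
python3 -m handwheel '[[-1,[0.004,0,0],[0,0,0]],[-1,[0.004,0,0],[0,0,0]],[-1,[0.004,0,0],[0,0,0]],[-1,[0,0,0],[0,0,0]],[-1,[0,0,0],[0,0,0]]]'
python3 - <<'E'
from h import *
p=grab_frame("top");im=cv2.resize(p["img"][200:270,190:270],(640,560),interpolation=cv2.INTER_CUBIC);cv2.imwrite("pics/t3.png",im[:,:,::-1])
print(get_obs()["ft_force"])
E
```

```text
clock: 8.93
tool_pos: [0.4127, -0.2479, 0.0564]
tool_rot: [0.884, 0.468, 0.0, -0.0]
ft_force: [-0.2, 0.2, -0.6]
opening: 0.0099
grip_force: 98.3
clock: 9.35
tool_pos: [0.4194, -0.2381, 0.0564]
tool_rot: [0.884, 0.468, -0.0, 0.0]
ft_force: [-0.8, 0.3, -0.1]
opening: 0.0099
grip_force: 98.3
[0.50528284 0.79725676 0.4829896 ]
```

View pics/t3.png

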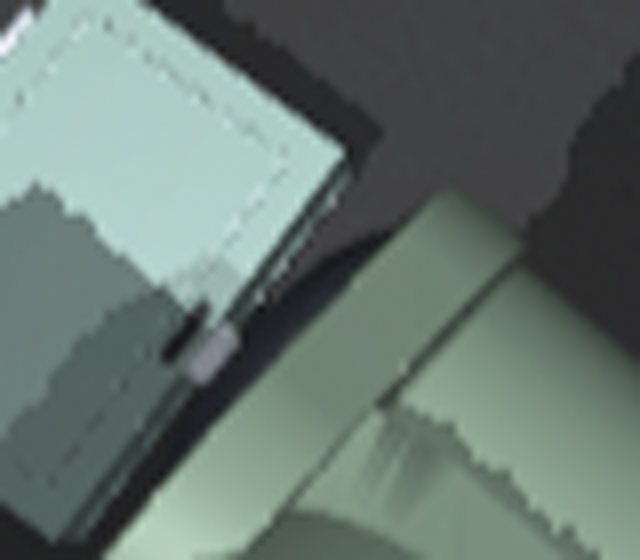

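The blade shows at (212,355) up to the lid edge and no farther. The dash is uncovered, so the blade is under the lid. Next: compute the levering rows about the sill.

```bash
cat > lev.py <<'E'
from h import *
import sys
o=get_obs();T=o["tool_pos"];Q=R.from_quat(o["tool_rot"]);yaw=55.9
u=pose(yaw).as_matrix()[:,0];s=np.array([*(T+.105*u)[:2],.0545])
st=None
for th in(4,8,11,14,17):
    r=pose(yaw,th);st=go(s-r.apply([.105,0,0.0008]),r,2 if th<9 else 2,st)
    print(th,st[0])
E
python3 lev.py
```

```text
[0.0001, -0.0, 0.0042] [0.0, 2.0, -0.06]
[-0.0, -0.0, 0.0042] [0.0, 2.0, -0.06]
4 [ 0.4194242  -0.23808504  0.04797362]
[0.0001, 0.0, 0.0037] [-0.0, 2.0, 0.0]
[-0.0, 0.0, 0.0037] [-0.0, 2.0, 0.0]
8 [ 0.41982255 -0.23749667  0.04067904]
[0.0001, -0.0, 0.0027] [-0.0, 1.5, 0.0]
[-0.0, -0.0, 0.0027] [-0.0, 1.5, 0.0]
11 [ 0.42030806 -0.23677958  0.03525036]
[0.0001, 0.0, 0.0027] [0.0, 1.5, 0.0]
[-0.0, 0.0, 0.0027] [0.0, 1.5, 0.0]
14 [ 0.42095218 -0.23582821  0.02987444]
[0.0001, -0.0, 0.0027] [0.0, 1.5, 0.0]
[-0.0, -0.0, 0.0027] [0.0, 1.5, 0.0]
17 [ 0.42175316 -0.23464517  0.02456601]
```

```bash
python3 -m handwheel '[[-1,[0,0,0.0042],[0,2,0]],[-1,[0,0,0.0042],[0,2,0]],[-1,[0,0,0.0037],[0,2,0]],[-1,[0,0,0.0037],[0,2,0]],[-1,[0,0,0],[0,0,0]]]' 120
python3 -m handwheel '[[-1,[0,0,0.0018],[0,1,0]],[-1,[0,0,0.0018],[0,1,0]],[-1,[0,0,0.0018],[0,1,0]],[-1,[0,0,0],[0,0,0]],[-1,[0,0,0],[0,0,0]]]'
```

```text
clock: 9.82
tool_pos: [0.4191, -0.2383, 0.0401]
tool_rot: [0.882, 0.466, 0.062, -0.033]
ft_force: [0.0, -0.6, 0.0]
opening: 0.0094
grip_force: 120.7
clock: 10.23
tool_pos: [0.4201, -0.2375, 0.0353]
tool_rot: [0.88, 0.465, 0.084, -0.045]
ft_force: [-2.8, -2.4, 0.6]
opening: 0.0095
grip_force: 120.9
```

```bash
python3 -m handwheel '[[-1,[0,0,0.0018],[0,1,0]],[-1,[0,0,0.0018],[0,1,0]],[-1,[0,0,0.0018],[0,1,0]],[-1,[0,0,0],[0,0,0]],[-1,[0,0,0],[0,0,0]]]'
python3 -m handwheel '[[-1,[0,0,0.0018],[0,1,0]],[-1,[0,0,0.0018],[0,1,0]],[-1,[0,0,0],[0,0,0]],[-1,[0,0,0],[0,0,0]],[-1,[0,0,0],[0,0,0]]]'
python3 - <<'E'
from h import *
p=grab_frame("side");q=grab_frame("top")
im=cv2.resize(p["img"][180:290,230:350],(480,440),interpolation=cv2.INTER_CUBIC);im2=cv2.resize(q["img"][190:270,180:238],(319,440),interpolation=cv2.INTER_CUBIC)
cv2.imwrite("pics/s4.png",np.hstack([im,im2])[:,:,::-1])
E
```

```text
clock: 10.65
tool_pos: [0.4209, -0.2358, 0.0298]
tool_rot: [0.877, 0.464, 0.108, -0.057]
ft_force: [0.4, -0.8, 0.0]
opening: 0.0091
grip_force: 120.7
clock: 11.07
tool_pos: [0.4213, -0.235, 0.0264]
tool_rot: [0.875, 0.463, 0.123, -0.065]
ft_force: [-0.1, 1.0, -0.0]
opening: 0.0087
grip_force: 120.7
```

View pics/s4.png

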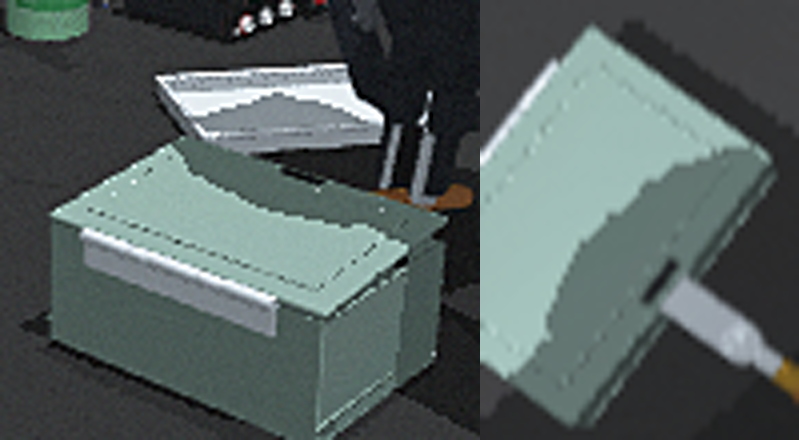

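The side view shows the lid ajar: there is a gap under its front right corner at (420,240). The force has dropped, so the catches have let go. Next: swing the lid along its arc with the tip.

```bash
python3 - <<'E'
from h import *
o=get_obs();T=o["tool_pos"];Q=R.from_quat(o["tool_rot"]);u=pose(55.9).as_matrix()[:,0]
h=np.array([.5344,-.0684,.060]);tip=T+Q.apply([.139,0,0]);d=tip-h
print(T,tip,d@u,d[2],d@np.cross(u,[0,0,1]))
r=66e-3;prev=tip;
for f in np.linspace(.09,1.75,21)[1:]:
    g=h-u*r*np.cos(f)+np.array([0,0,r*np.sin(f)]);print(round(f,2),np.round(Q.inv().apply(g-prev),4),np.round(g-Q.apply([.139,0,0]),3));prev=g
E
```

```text
[ 0.42128133 -0.23507081  0.02653253] [ 0.49643716 -0.12460399  0.06486899] -0.0678237452717877 0.00486898777854522 7.462570598812225e-05
0.17 [ 0.0045 -0.0001 -0.0055] [ 0.423 -0.233  0.033]
0.26 [ 0.0026 -0.     -0.0048] [ 0.423 -0.232  0.038]
0.34 [ 0.003  -0.     -0.0046] [ 0.424 -0.23   0.044]
0.42 [ 0.0034 -0.     -0.0043] [ 0.425 -0.229  0.049]
0.5 [ 0.0037 -0.     -0.004 ] [ 0.427 -0.227  0.054]
0.59 [ 0.004  -0.     -0.0037] [ 0.428 -0.224  0.058]
0.67 [ 0.0043 -0.     -0.0034] [ 0.43  -0.222  0.063]
0.75 [ 0.0046 -0.     -0.003 ] [ 0.432 -0.219  0.067]
0.84 [ 0.0048 -0.     -0.0026] [ 0.434 -0.215  0.071]
0.92 [ 0.005  -0.     -0.0022] [ 0.437 -0.212  0.074]
1.0 [ 0.0052 -0.     -0.0018] [ 0.439 -0.208  0.077]
1.09 [ 0.0053 -0.     -0.0013] [ 0.442 -0.204  0.08 ]
1.17 [ 0.0054 -0.     -0.0009] [ 0.445 -0.2    0.082]
1.25 [ 0.0055 -0.     -0.0004] [ 0.448 -0.196  0.084]
1.34 [ 0.0055 -0.      0.    ] [ 0.451 -0.192  0.086]
1.42 [ 0.0055 -0.      0.0005] [ 0.454 -0.187  0.087]
1.5 [ 0.0054 -0.      0.0009] [ 0.457 -0.183  0.088]
1.58 [ 0.0053 -0.      0.0014] [ 0.46  -0.178  0.088]
1.67 [ 0.0052 -0.      0.0018] [ 0.463 -0.174  0.087]
1.75 [ 0.005  -0.      0.0022] [ 0.466 -0.169  0.087]
```

```bash
python3 -m handwheel '[[-1,[0.002,0,-0.005],[0,0,0]],[-1,[0.0026,0,-0.0048],[0,0,0]],[-1,[0.003,0,-0.0046],[0,0,0]],[-1,[0.0034,0,-0.0043],[0,0,0]],[-1,[0.0037,0,-0.004],[0,0,0]]]'
python3 -m handwheel '[[-1,[0.004,0,-0.0037],[0,0,0]],[-1,[0.0043,0,-0.0034],[0,0,0]],[-1,[0.0046,0,-0.003],[0,0,0]],[-1,[0,0,0],[0,0,0]],[-1,[0,0,0],[0,0,0]]]'
python3 - <<'E'
from h import *
p=grab_frame("side");q=grab_frame("top")
im=cv2.resize(p["img"][140:290,230:350],(352,440),interpolation=cv2.INTER_CUBIC);im2=cv2.resize(q["img"][180:280,170:260],(396,440),interpolation=cv2.INTER_CUBIC)
cv2.imwrite("pics/s5.png",np.hstack([im,im2])[:,:,::-1])
E
```

```text
clock: 11.58
tool_pos: [0.4259, -0.2287, 0.0531]
tool_rot: [0.875, 0.463, 0.123, -0.065]
ft_force: [-0.7, -0.4, -0.9]
opening: 0.0093
grip_force: 120.5
clock: 12.0
tool_pos: [0.4316, -0.2208, 0.066]
tool_rot: [0.875, 0.463, 0.123, -0.065]
ft_force: [0.3, -1.4, -0.5]
opening: 0.0091
grip_force: 120.5
```

View pics/s5.png

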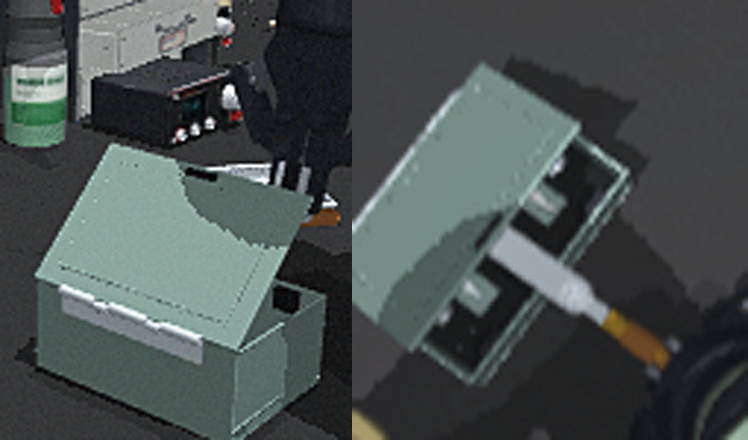

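The side view shows the lid at about 40° with the blade under it. Both wells show in the top crop. I carry on along the arc.

```bash
python3 -m handwheel '[[-1,[0.0048,0,-0.0026],[0,0,0]],[-1,[0.005,0,-0.0022],[0,0,0]],[-1,[0.0052,0,-0.0018],[0,0,0]],[-1,[0.0053,0,-0.0013],[0,0,0]],[-1,[0.0054,0,-0.0009],[0,0,0]]]'
python3 -m handwheel '[[-1,[0.0055,0,-0.0004],[0,0,0]],[-1,[0.0055,0,0],[0,0,0]],[-1,[0.0055,0,0.0005],[0,0,0]],[-1,[0.0054,0,0.0009],[0,0,0]],[-1,[0.0053,0,0.0014],[0,0,0]]]'
python3 -m handwheel '[[-1,[0.0052,0,0.0018],[0,0,0]],[-1,[0.005,0,0.0022],[0,0,0]],[-1,[0.005,0,0.0015],[0,0,0]],[-1,[0.005,0,0.0015],[0,0,0]],[-1,[0,0,0],[0,0,0]]]'
python3 - <<'E'
from h import *
np.set_printoptions(precision=4,suppress=True)
p=grab_frame("side");q=grab_frame("top")
for n,c in(("side",p),("top",q)):
    for r in place_of("lid_front",c)[:1]: print(n,r["score"],r["location"])
    h=np.array([.5344,-.0684,.060]);u=pose(55.9).as_matrix()[:,0]
    for f in(1.2,1.5,1.75,1.95): print(f,proj(c,h-u*.1*np.cos(f)+[0,0,.1*np.sin(f)]))
im=cv2.resize(p["img"][100:290,190:350],(370,440),interpolation=cv2.INTER_CUBIC);im2=cv2.resize(q["img"][160:280,150:260],(403,440),interpolation=cv2.INTER_CUBIC)
cv2.imwrite("pics/s6.png",np.hstack([im,im2])[:,:,::-1])
E
```

```text
clock: 12.52
tool_pos: [0.444, -0.202, 0.0816]
tool_rot: [0.875, 0.463, 0.123, -0.065]
ft_force: [-0.8, 0.0, -0.9]
opening: 0.0092
grip_force: 120.5
clock: 12.93
tool_pos: [0.4592, -0.1797, 0.0865]
tool_rot: [0.875, 0.463, 0.123, -0.065]
ft_force: [-0.3, 0.0, -0.5]
opening: 0.0094
grip_force: 120.5
clock: 13.35
tool_pos: [0.4712, -0.1617, 0.0852]
tool_rot: [0.875, 0.464, 0.123, -0.065]
ft_force: [0.2, 0.6, -0.5]
opening: 0.0093
grip_force: 120.5
side 0.84 [199.9, 261.3]
1.2 [188.9172 287.8738]
1.5 [189.2234 277.7032]
1.75 [193.7242 268.2965]
1.95 [200.1203 260.6117]
top 0.79 [207.3, 161.0]
1.2 [222.7002 187.6052]
1.5 [214.6944 176.6206]
1.75 [208.23   167.7389]
1.95 [203.5665 161.3233]
```

View pics/s6.png

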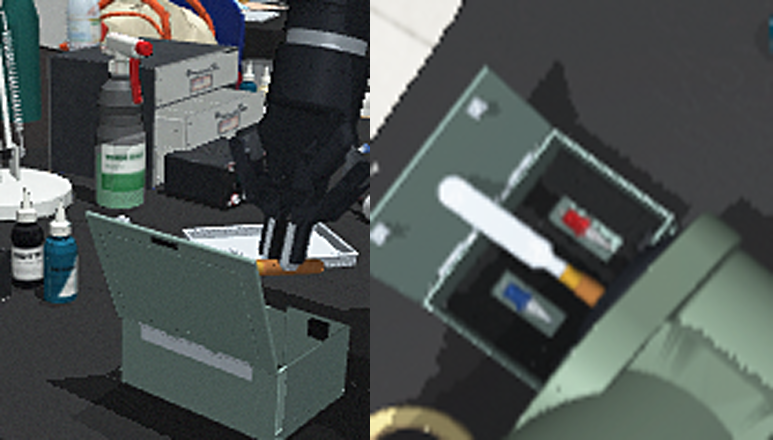

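The lid rests at its stop, since lid_front matches the 1.95 projection in both views. Red is in the -y well, at (575,225) in the crop. Next: withdraw and go back to the spatula's old place.

```bash
python3 - <<'E'
from h import *
a=go([.415,-.2445,.12],R.from_quat(get_obs()["tool_rot"]),4)
print(); a=go([.402,-.312,.10],pose(10.7),9,a)
E
```

```text
[-0.0214, -0.0, -0.0152] [0.0, 0.0, 0.0]
[-0.0214, -0.0, -0.0152] [0.0, 0.0, 0.0]
[-0.0214, -0.0, -0.0152] [0.0, 0.0, 0.0]
[-0.0214, -0.0, -0.0152] [0.0, 0.0, 0.0]

[-0.0074, 0.003, 0.0002] [-0.7, -1.68, 4.97]
[-0.0071, 0.0036, 0.0005] [-0.7, -1.68, 4.97]
[-0.0067, 0.0042, 0.0007] [-0.7, -1.68, 4.97]
[-0.0063, 0.0048, 0.001] [-0.7, -1.68, 4.97]
[-0.0058, 0.0053, 0.0012] [-0.7, -1.68, 4.97]
[-0.0053, 0.0058, 0.0014] [-0.7, -1.68, 4.97]
[-0.0047, 0.0062, 0.0016] [-0.7, -1.68, 4.97]
[-0.0041, 0.0065, 0.0019] [-0.7, -1.68, 4.97]
[-0.0035, 0.0069, 0.002] [-0.7, -1.68, 4.97]
```

```bash
python3 -m handwheel '[[-1,[-0.0214,0,-0.0152],[0,0,0]],[-1,[-0.0214,0,-0.0152],[0,0,0]],[-1,[-0.0214,0,-0.0152],[0,0,0]],[-1,[-0.0214,0,-0.0152],[0,0,0]],[-1,[-0.0074,0.003,0.0002],[-0.7,-1.68,4.97]]]'
python3 -m handwheel '[[-1,[-0.0071,0.0036,0.0005],[-0.7,-1.68,4.97]],[-1,[-0.0067,0.0042,0.0007],[-0.7,-1.68,4.97]],[-1,[-0.0063,0.0048,0.001],[-0.7,-1.68,4.97]],[-1,[-0.0058,0.0053,0.0012],[-0.7,-1.68,4.97]],[-1,[-0.0053,0.0058,0.0014],[-0.7,-1.68,4.97]]]'
python3 -m handwheel '[[-1,[-0.0047,0.0062,0.0016],[-0.7,-1.68,4.97]],[-1,[-0.0041,0.0065,0.0019],[-0.7,-1.68,4.97]],[-1,[-0.0035,0.0069,0.002],[-0.7,-1.68,4.97]],[-1,[0,0,0],[0,0,0]],[-1,[0,0,0],[0,0,0]]]'
python3 - <<'E'
from h import *
np.set_printoptions(precision=4,suppress=True)
P={n:grab_frame(n) for n in("wrist","top","side")}
o=get_obs();T=o["tool_pos"];Q=R.from_quat(o["tool_rot"]);print(T,o["tool_rot"],Q.as_matrix()[:,0])
p=P["side"]
for t in("spatula_tip","spatula"):
  for n in P:
    for r in place_of(t,P[n])[:1]: print(n,t,round(r["score"],2),np.round(r["location"],1),Q.inv().apply(at(P[n],r["location"],T[2])-T))
r=cut_out("spatula",p)[0];ys,xs=np.nonzero(r["pixels"]);print("img slope",r["bbox"],cv2.fitLine(np.stack([xs,ys],1).astype(np.float32),cv2.DIST_HUBER,0,.01,.01).ravel())
a,b=proj(p,T+Q.apply([-.065,0,0])),proj(p,T+Q.apply([.139,0,0]));print("expected butt,tip",a,b,(b-a)/np.linalg.norm(b-a))
E
```

```text
clock: 13.97
tool_pos: [0.4126, -0.2565, 0.1192]
tool_rot: [0.898, 0.422, 0.11, -0.056]
ft_force: [0.9, -0.8, -0.7]
opening: 0.0091
grip_force: 120.6
clock: 14.38
tool_pos: [0.4058, -0.2901, 0.1066]
tool_rot: [0.975, 0.219, 0.042, -0.022]
ft_force: [-0.1, 0.1, -0.3]
opening: 0.0089
grip_force: 120.6
clock: 14.8
tool_pos: [0.402, -0.3119, 0.0999]
tool_rot: [0.996, 0.094, 0.001, -0.001]
ft_force: [0.1, 0.5, -0.6]
opening: 0.0091
grip_force: 120.5
[ 0.4017 -0.3118  0.1   ] [ 0.9956  0.094   0.0005 -0.0004] [0.9823 0.1872 0.0012]
top spatula_tip 0.8 [217.8 270.1] [ 0.1376 -0.0032  0.0002]
side spatula_tip 0.88 [188.9 277.3] [ 0.1409 -0.0257  0.0002]
wrist spatula 0.67 [186.  261.8] [0.0372 0.0005 0.    ]
top spatula 0.56 [206.  159.8] [ 0.2061 -0.2538  0.0004]
side spatula 0.59 [188.8 323.5] [ 0.0435 -0.0298  0.0001]
img slope [274.7, 181.3, 373.4, 189.6] [  0.9999  -0.0155 324.0969 185.3837]
expected butt,tip [183.8707 368.3076] [185.1074 276.339 ] [ 0.0134 -0.9999]
```

The spatula hasn't tilted in the grip: its slope in the side view matches the expected one. Lowering it now.

```bash
python3 -m handwheel '[[-1,[0,0,0.03],[0,0,0]],[-1,[0,0,0.03],[0,0,0]],[-1,[0,0,0.025],[0,0,0]],[-1,[0,0,0.005],[0,0,0]],[-1,[0,0,0.001],[0,0,0]]]'
python3 -m handwheel '[[-1,[0,0,0.001],[0,0,0]],[-1,[0,0,0.001],[0,0,0]],[-1,[0,0,0],[0,0,0]],[-1,[0,0,0],[0,0,0]],[-1,[0,0,0],[0,0,0]]]'
```

```text
clock: 15.72
tool_pos: [0.4009, -0.3108, 0.0077]
tool_rot: [0.996, 0.093, -0.001, -0.002]
ft_force: [-0.5, 0.8, -0.2]
opening: 0.0091
grip_force: 120.5
clock: 16.13
tool_pos: [0.4026, -0.3126, 0.0079]
tool_rot: [0.996, 0.093, 0.001, 0.001]
ft_force: [-0.2, 1.1, -0.4]
opening: 0.0091
grip_force: 120.5
```

```bash
python3 -m handwheel '[[-1,[0,0,0.001],[0,0,0]],[-1,[0,0,0],[0,0,0]],[-1,[0,0,0],[0,0,0]],[-0.5,[0,0,0],[0,0,0]],[-0.3,[0,0,0],[0,0,0]]]' 40
python3 -m handwheel '[[-0.2,[0,0,0],[0,0,0]],[-0.1,[0,0,0],[0,0,0]],[-0.1,[0,0,-0.02],[0,0,0]],[-0.1,[0,0,-0.04],[0,0,0]],[-0.1,[0,0,-0.04],[0,0,0]]]'
python3 - <<'E'
from h import *
np.set_printoptions(precision=4,suppress=True)
p=grab_frame("wrist")
r=cut_out("spatula",p)[0];ys,xs=np.nonzero(r["pixels"]);X=np.array([at(p,(y,x),.008)[:2] for y,x in zip(ys,xs)])*1000
print(r["score"],r["bbox"],cv2.minAreaRect(X.astype(np.float32)))
s=grab_frame("side")
for n,c in(("side",s),("top",grab_frame("top"))):
  for t,z in(("spatula",0),("spatula_tip",.006),("cartridge_red",.004),("cartridge_blue",.004)):
    for r in place_of(t,c)[:1]: print(n,t,r["score"],at(c,r["location"],z))
  for r in cut_out("spatula",c)[:1]:
    ys,xs=np.nonzero(r["pixels"]);X=np.array([at(c,(y,x),.008)[:2] for y,x in zip(ys,xs)])*1000;print(n,r["bbox"],cv2.minAreaRect(X.astype(np.float32)))
a=[.402,-.312,.1]
print(get_obs()["tool_pos"])
go([.488,-.137,.16],pose(55.9),7)
E
```

```text
clock: 16.55
tool_pos: [0.4021, -0.312, 0.006]
tool_rot: [0.996, 0.093, 0.0, -0.0]
ft_force: [0.2, 0.7, 0.5]
opening: 0.0293
grip_force: 0.0
clock: 16.97
tool_pos: [0.4007, -0.3107, 0.1058]
tool_rot: [0.996, 0.093, -0.001, -0.002]
ft_force: [0.6, -0.2, -0.5]
opening: 0.0384
grip_force: 0.0
0.56 [249.2, 0.0, 277.4, 279.4] ((431.40399169921875, -306.31805419921875), (200.9648895263672, 18.145177841186523), 11.562353134155273)
side spatula 0.78 [ 0.4407 -0.3094  0.    ]
side cartridge_red 0.42 [ 0.5843 -0.4566  0.004 ]
side [305.3, 221.6, 369.9, 226.2] ((404.30291748046875, -307.5558776855469), (139.2206268310547, 34.379249572753906), 7.2559943199157715)
top spatula 0.45 [ 0.436  -0.3002  0.    ]
top spatula_tip 0.7 [ 0.5314 -0.2787  0.006 ]
top cartridge_red 0.74 [ 0.5712 -0.011   0.004 ]
top cartridge_blue 0.5 [ 0.4759 -0.0993  0.004 ]
top [265.0, 224.5, 273.6, 253.0] ((497.68145751953125, -293.30401611328125), (79.06456756591797, 19.21053123474121), 9.06063461303711)
[ 0.4017 -0.3118  0.1055]
[0.0168, -0.0223, -0.0078] [-0.01, -0.0, -6.45]
[0.0192, -0.0202, -0.0078] [-0.01, -0.0, -6.45]
[0.0213, -0.0179, -0.0078] [-0.01, -0.0, -6.45]
[0.0232, -0.0154, -0.0078] [-0.01, -0.0, -6.45]
[0.0248, -0.0127, -0.0078] [-0.01, -0.0, -6.45]
[0.026, -0.0099, -0.0078] [-0.01, -0.0, -6.45]
[0.027, -0.0069, -0.0078] [-0.01, -0.0, -6.45]
```

The spatula lies where it was. For the cartridge I turn the wrist about 225° so that the camera side faces away from the raised lid.

```bash
A='x'; 
python3 -m handwheel '[[-0.1,[0,0,-0.015],[0,0,-7.1]],[-0.1,[0,0,-0.015],[0,0,-7.1]],[-0.1,[0,0,-0.015],[0,0,-7.1]],[-0.1,[0,0,-0.015],[0,0,-7.1]],[-0.1,[0,0,-0.005],[0,0,-7.1]]]' >/dev/null
python3 -m handwheel '[[-0.1,[0,0,0],[0,0,-7.1]],[-0.1,[0,0,0],[0,0,-7.1]],[-0.1,[0,0,0],[0,0,-7.1]],[-0.1,[0,0,0],[0,0,-7.1]],[-0.1,[0,0,0],[0,0,-7.1]]]' >/dev/null
python3 -m handwheel '[[-0.1,[0,0,0],[0,0,-7.1]],[-0.1,[0,0,0],[0,0,-7.1]],[-0.1,[0,0,0],[0,0,-7.1]],[-0.1,[0,0,0],[0,0,-7.1]],[-0.1,[0,0,0],[0,0,-7.1]]]' >/dev/null
python3 -m handwheel '[[-0.1,[0,0,0],[0,0,-7.1]],[-0.1,[0,0,0],[0,0,-7.1]],[-0.1,[0,0,0],[0,0,-7.1]],[-0.1,[0,0,0],[0,0,-7.1]],[-0.1,[0,0,0],[0,0,-7.1]]]' >/dev/null
python3 -m handwheel '[[-0.1,[0,0,0],[0,0,-7.1]],[-0.1,[0,0,0],[0,0,-7.1]],[-0.1,[0,0,0],[0,0,-7.1]],[-0.1,[0,0,0],[0,0,-7.1]],[-0.1,[0,0,0],[0,0,-7.1]]]'
python3 - <<'E'
from h import *
print(get_obs()["q"])
go([.533,-.128,.16],pose(-124.1),8)
E
```

```text
clock: 19.75
tool_pos: [0.4018, -0.312, 0.1708]
tool_rot: [-0.075, 0.997, 0.0, 0.0]
ft_force: [0.9, 0.0, 0.3]
opening: 0.038
grip_force: 0.0
[-8.05765454e-01  3.01704937e-01 -3.92707938e-01  8.76381248e-01
  7.51437289e-04 -9.55483708e-01]
[-0.0196, 0.0203, 0.0014] [0.0, 0.01, -5.92]
[-0.0216, 0.0182, 0.0014] [0.0, 0.01, -5.92]
[-0.0234, 0.0158, 0.0014] [0.0, 0.01, -5.92]
[-0.0249, 0.0133, 0.0014] [0.0, 0.01, -5.92]
[-0.0261, 0.0107, 0.0014] [0.0, 0.01, -5.92]
[-0.0271, 0.008, 0.0014] [0.0, 0.01, -5.92]
[-0.0278, 0.0051, 0.0014] [0.0, 0.01, -5.92]
[-0.0282, 0.0022, 0.0014] [0.0, 0.01, -5.92]
```

```bash

python3 -m handwheel '[[-0.1,[-0.0196,0.0203,0],[0,0,-5.9]],[-0.1,[-0.0216,0.0182,0],[0,0,-5.9]],[-0.1,[-0.0234,0.0158,0],[0,0,-5.9]],[-0.1,[-0.0249,0.0133,0],[0,0,-5.9]],[-0.1,[-0.0261,0.0107,0],[0,0,-5.9]]]' >/dev/null
python3 -m handwheel '[[-0.1,[-0.0271,0.008,0],[0,0,-5.9]],[-0.1,[-0.0278,0.0051,0],[0,0,-5.9]],[-0.1,[-0.0282,0.0022,0],[0,0,-6]],[-0.1,[0,0,0],[0,0,0]],[-0.1,[0,0,0],[0,0,0]]]'
cat > c.py <<'E'
from h import *
np.set_printoptions(precision=4,suppress=True)
for n in("wrist","top"):
  p=grab_frame(n);o=get_obs();T=o["tool_pos"];Q=R.from_quat(o["tool_rot"])
  if n=="wrist": print(T,p["origin"],R.from_quat(p["orientation"]).as_matrix()[:,2])
  for t in("cartridge_red","cartridge_blue"):
    for r in place_of(t,p)[:2]: X=at(p,r["location"],.0115);print(n,t,round(r["score"],2),np.round(r["location"]),X,Q.inv().apply(X-T))
    for r in cut_out(t,p)[:1]:
      ys,xs=np.nonzero(r["pixels"]);X=np.array([Q.inv().apply(at(p,(y,x),.017)-T)[:2] for y,x in zip(ys,xs)])*1000;print(n,t,"mask",round(r["score"],2),np.round(r["bbox"]),cv2.minAreaRect(X.astype(np.float32)))
E
python3 c.py
```

```text
clock: 20.58
tool_pos: [0.5348, -0.1279, 0.1708]
tool_rot: [-0.467, 0.884, -0.0, 0.0]
ft_force: [0.0, -0.2, -1.4]
opening: 0.0384
grip_force: 0.0
[ 0.5342 -0.1287  0.1708] [ 0.4908 -0.1922  0.314 ] [ 0.1719  0.2517 -0.9524]
wrist cartridge_red 0.71 [166. 262.] [ 0.5283 -0.1363  0.0115] [0.0096 0.0005 0.1593]
wrist cartridge_red 0.22 [132.  56.] [ 0.6622 -0.2644  0.0115] [ 0.0395 -0.1824  0.1593]
wrist cartridge_red mask 0.8 [256. 148. 270. 195.] ((4.410634994506836, 1.765388011932373), (14.564197540283203, 40.982688903808594), 89.32206726074219)
wrist cartridge_blue 0.72 [170. 329.] [ 0.4797 -0.0974  0.0115] [0.0051 0.0626 0.1593]
wrist cartridge_blue mask 0.84 [324. 152. 342. 196.] ((3.0540847778320312, 64.16397094726562), (14.66175651550293, 39.6689453125), 78.1921157836914)
top cartridge_red 0.38 [222. 211.] [ 0.5324 -0.1377  0.0115] [ 0.0073 -0.0032  0.1597]
top cartridge_red mask 0.55 [206. 221. 215. 228.] ((9.26931095123291, 4.36103630065918), (25.115232467651367, 12.374842643737793), 8.425677299499512)
top cartridge_blue 0.63 [243. 194.] [ 0.4764 -0.0964  0.0115] [0.0052 0.0664 0.1596]
top cartridge_blue mask 0.61 [190. 239. 196. 248.] ((-1.6651058197021484, 67.47418212890625), (24.944490432739258, 10.455764770507812), 8.139059066772461)
```

Red lies under the fingers, about 1 mm off sideways, with blue 63 mm beside it as expected. Partway down I check once more.

```bash

python3 -m handwheel '[[-0.35,[0.003,0.001,0.03],[0,0,0]],[-0.35,[0,0,0.03],[0,0,0]],[-0.35,[0,0,0.03],[0,0,0]],[-0.35,[0,0,0],[0,0,0]],[-0.35,[0,0,0],[0,0,0]]]' 30
python3 c.py | grep -v top
```

```text
clock: 21.5
tool_pos: [0.5305, -0.1305, 0.0802]
tool_rot: [-0.466, 0.885, 0.001, -0.001]
ft_force: [-0.1, 0.5, 0.1]
opening: 0.0276
grip_force: 0.0
[ 0.532  -0.131   0.0818] [ 0.4867 -0.1949  0.2234] [ 0.1694  0.2527 -0.9526]
wrist cartridge_red 0.65 [204. 261.] [ 0.5277 -0.1341  0.0115] [0.005  0.0018 0.0703]
wrist cartridge_red 0.47 [206. 306.] [ 0.5037 -0.1159  0.0115] [0.0036 0.0318 0.0703]
wrist cartridge_red mask 0.7 [249. 176. 270. 238.] ((2.4735641479492188, 0.5880851745605469), (13.92320728302002, 41.942752838134766), 81.6978988647461)
wrist cartridge_blue 0.76 [206. 354.] [ 0.4773 -0.0974  0.0115] [0.0033 0.0641 0.0703]
wrist cartridge_blue 0.6 [146. 322.] [ 0.4737 -0.144   0.0115] [0.0437 0.0407 0.0702]
wrist cartridge_blue mask 0.71 [343. 182. 371. 243.] ((0.13112258911132812, 62.844017028808594), (15.06186580657959, 42.05980682373047), 76.5171127319336)
```

```bash

python3 -m handwheel '[[-0.35,[0.002,0.001,0.02],[0,0,0]],[-0.35,[0,0,0.025],[0,0,0]],[-0.35,[0,0,0.018],[0,0,0]],[-0.35,[0,0,0.005],[0,0,0]],[-0.35,[0,0,0],[0,0,0]]]'
python3 -m handwheel '[[-0.5,[0,0,0.001],[0,0,0]],[-0.7,[0,0,0],[0,0,0]],[-0.9,[0,0,0],[0,0,0]],[-1,[0,0,0],[0,0,0]],[-1,[0,0,0],[0,0,0]]]' 30
```

```text
clock: 22.42
tool_pos: [0.5303, -0.1322, 0.0159]
tool_rot: [-0.466, 0.885, -0.001, 0.001]
ft_force: [-9.4, 2.5, 23.7]
opening: 0.028
grip_force: 12.7
clock: 22.83
tool_pos: [0.5322, -0.1329, 0.0149]
tool_rot: [-0.466, 0.885, -0.002, 0.002]
ft_force: [-2.7, 0.0, 16.7]
opening: 0.0133
grip_force: 29.7
```

It is gripped at 13.3 mm, but something pushes up. I lift gently and look.

```bash

python3 -m handwheel '[[-1,[0,0,-0.003],[0,0,0]],[-1,[0,0,-0.002],[0,0,0]],[-1,[0,0,-0.003],[0,0,0]],[-1,[0,0,0],[0,0,0]],[-1,[0,0,0],[0,0,0]]]'
python3 c.py
python3 - <<'E'
from h import *
o=get_obs();print(o["ft_force"],o["opening"],o["grip_force"])
E
```

```text
clock: 23.25
tool_pos: [0.5299, -0.1319, 0.0201]
tool_rot: [-0.466, 0.885, 0.0, 0.0]
ft_force: [0.2, 0.5, -0.8]
opening: 0.013
grip_force: 29.3
[ 0.5298 -0.1319  0.0199] [ 0.4857 -0.1962  0.1632] [ 0.1726  0.2515 -0.9523]
wrist cartridge_red 0.74 [247. 262.] [ 0.528  -0.1338  0.0115] [0.0026 0.0004 0.0084]
wrist cartridge_red mask 0.62 [248. 214. 278. 300.] ((-1.3714828491210938, 0.21799707412719727), (13.250626564025879, 44.48351287841797), 89.92597198486328)
wrist cartridge_blue 0.61 [247. 381.] [ 0.4792 -0.1002  0.0115] [0.0026 0.0596 0.0084]
wrist cartridge_blue mask 0.71 [370. 217. 404. 299.] ((-0.92779541015625, 61.30958557128906), (14.936187744140625, 43.00783920288086), 79.831787109375)
top cartridge_blue 0.51 [243. 194.] [ 0.4766 -0.0977  0.0115] [0.0019 0.0632 0.0084]
[-0.32780119  0.24637288 -0.06241353] 0.013278832368916901 29.31529551744461
```

Held straight and centred. Next: lift clear and carry it to the tray.

```bash

python3 -m handwheel '[[-1,[0,0,-0.015],[0,0,0]],[-1,[0,0,-0.025],[0,0,0]],[-1,[0,0,-0.03],[0,0,0]],[-1,[0,0,-0.03],[0,0,0]],[-1,[0,0,-0.02],[0,0,0]]]'
python3 - <<'E'
from h import *
np.set_printoptions(precision=4,suppress=True)
s=grab_frame("side");t=grab_frame("top");o=get_obs();T=o["tool_pos"];Q=R.from_quat(o["tool_rot"])
for c in(s,t):
    r=recognise("cartridge_red",c)[:1];print([(x["score"],np.round(x["bbox"])) for x in r],proj(c,T),proj(c,T+[0,0,-.01]))
    for r in cut_out("tray",c)[:1]:
      ys,xs=np.nonzero(r["pixels"]);X=np.array([at(c,(y,x),.014)[:2] for y,x in zip(ys,xs)])*1000;print(cv2.minAreaRect(X.astype(np.float32)))
    for r in place_of("tray",c)[:1]: print(at(c,r["location"],0))
go([.467,-.417,.14],pose(-124.1),9)
E
```

```text
clock: 24.17
tool_pos: [0.5308, -0.1323, 0.1428]
tool_rot: [-0.466, 0.885, -0.001, 0.001]
ft_force: [0.7, 0.3, 0.0]
opening: 0.0134
grip_force: 29.3
[(0.54, array([272., 189., 280., 197.]))] [187.3874 277.2668] [192.787  277.0691]
((464.38092041015625, -401.47900390625), (165.40760803222656, 138.47906494140625), 17.812246322631836)
[ 0.4748 -0.407   0.    ]
[(0.74, array([200., 130., 222., 157.]))] [215.322  204.0296] [215.8426 204.4696]
((467.79168701171875, -416.30548095703125), (166.8508758544922, 110.38479614257812), 18.03118324279785)
[ 0.4709 -0.413   0.    ]
[0.03, -0.0123, -0.0002] [0.01, 0.0, -0.04]
[0.03, -0.0123, -0.0002] [0.01, 0.0, -0.04]
[0.0301, -0.0122, -0.0002] [0.01, 0.0, -0.04]
[0.0301, -0.0122, -0.0002] [0.01, 0.0, -0.04]
[0.0301, -0.0122, -0.0002] [0.01, 0.0, -0.04]
[0.0301, -0.0122, -0.0002] [0.01, 0.0, -0.04]
[0.0301, -0.0122, -0.0002] [0.01, 0.0, -0.04]
[0.0301, -0.0121, -0.0002] [0.01, 0.0, -0.04]
[0.0301, -0.0121, -0.0002] [0.01, 0.0, -0.04]
```

```bash

python3 -m handwheel '[[-1,[0.03,-0.0123,0],[0,0,0]],[-1,[0.03,-0.0123,0],[0,0,0]],[-1,[0.03,-0.0122,0],[0,0,0]],[-1,[0.03,-0.0122,0],[0,0,0]],[-1,[0.03,-0.0122,0],[0,0,0]]]'
python3 -m handwheel '[[-1,[0.03,-0.0122,0],[0,0,0]],[-1,[0.03,-0.0122,0],[0,0,0]],[-1,[0.03,-0.0121,0],[0,0,0]],[-1,[0.03,-0.0121,0],[0,0,0]],[-1,[0,0,0],[0,0,0]]]'
python3 -m handwheel '[[-1,[0,0,0.035],[0,0,0]],[-1,[0,0,0.035],[0,0,0]],[-1,[0,0,0.03],[0,0,0]],[-1,[0,0,0.015],[0,0,0]],[-1,[0,0,0],[0,0,0]]]'
python3 c.py|head -4
```

```text
clock: 24.98
tool_pos: [0.4944, -0.2912, 0.1388]
tool_rot: [-0.466, 0.885, 0.001, -0.0]
ft_force: [0.7, -0.8, -0.7]
opening: 0.0131
grip_force: 29.3
clock: 25.4
tool_pos: [0.4658, -0.4224, 0.1387]
tool_rot: [-0.463, 0.886, -0.001, -0.001]
ft_force: [0.4, 0.4, -0.0]
opening: 0.0131
grip_force: 29.3
clock: 25.82
tool_pos: [0.4647, -0.413, 0.0195]
tool_rot: [-0.466, 0.885, 0.005, -0.001]
ft_force: [-0.3, 0.4, 0.3]
opening: 0.0133
grip_force: 29.4
[ 0.466  -0.4144  0.0221] [ 0.4214 -0.4783  0.1625] [ 0.1666  0.2585 -0.9515]
wrist cartridge_red 0.92 [246. 262.] [ 0.4622 -0.416   0.0115] [0.0034 0.0022 0.0106]
wrist cartridge_red mask 0.55 [248. 215. 275. 299.] ((-1.4594898223876953, 2.086970806121826), (13.178354263305664, 44.39899444580078), 89.21441650390625)
wrist cartridge_blue mask 0.4 [393. 265. 512. 367.] ((-40.1429328918457, 103.73518371582031), (79.63178253173828, 21.25003433227539), 44.434661865234375)
```

Now creep down 1 mm at a time until it touches.

```bash

python3 -m handwheel '[[-1,[0,0,0.002],[0,0,0]],[-1,[0,0,0.001],[0,0,0]],[-1,[0,0,0.001],[0,0,0]],[-1,[0,0,0],[0,0,0]],[-1,[0,0,0],[0,0,0]]]'
python3 -m handwheel '[[-1,[0,0,0.001],[0,0,0]],[-1,[0,0,0],[0,0,0]],[-1,[0,0,0.001],[0,0,0]],[-1,[0,0,0],[0,0,0]],[-1,[0,0,0],[0,0,0]]]'
```

```text
clock: 26.73
tool_pos: [0.4676, -0.4166, 0.0208]
tool_rot: [-0.466, 0.885, 0.0, 0.0]
ft_force: [-0.2, 0.5, -0.5]
opening: 0.0133
grip_force: 29.4
clock: 27.15
tool_pos: [0.4676, -0.4167, 0.019]
tool_rot: [-0.466, 0.885, 0.0, 0.0]
ft_force: [0.2, -0.5, 0.2]
opening: 0.0133
grip_force: 29.4
```

```bash

python3 -m handwheel '[[-1,[0,0,0.001],[0,0,0]],[-1,[0,0,0.001],[0,0,0]],[-1,[0,0,0.001],[0,0,0]],[-1,[0,0,0],[0,0,0]],[-1,[0,0,0],[0,0,0]]]'
python3 -m handwheel '[[-1,[0,0,0.001],[0,0,0]],[-1,[0,0,0],[0,0,0]],[-1,[0,0,0],[0,0,0]],[-1,[0,0,0],[0,0,0]],[-1,[0,0,0],[0,0,0]]]'
```

```text
clock: 27.57
tool_pos: [0.4676, -0.4166, 0.0159]
tool_rot: [-0.466, 0.885, 0.0, 0.0]
ft_force: [0.2, -1.1, -0.9]
opening: 0.0131
grip_force: 29.4
clock: 27.98
tool_pos: [0.4678, -0.4168, 0.0151]
tool_rot: [-0.466, 0.885, -0.0, 0.0]
ft_force: [-0.1, -0.6, 0.0]
opening: 0.0136
grip_force: 29.4
```

```bash

python3 -m handwheel '[[-1,[0,0,0.0007],[0,0,0]],[-1,[0,0,0],[0,0,0]],[-1,[0,0,0],[0,0,0]],[-1,[0,0,0],[0,0,0]],[-1,[0,0,0],[0,0,0]]]'
python3 -m handwheel '[[-1,[0,0,0.0007],[0,0,0]],[-1,[0,0,0],[0,0,0]],[-1,[0,0,0],[0,0,0]],[-1,[0,0,0],[0,0,0]],[-1,[0,0,0],[0,0,0]]]'
```

```text
clock: 28.4
tool_pos: [0.4678, -0.4168, 0.015]
tool_rot: [-0.466, 0.885, -0.0, 0.0]
ft_force: [-0.5, 0.9, 5.2]
opening: 0.013
grip_force: 29.9
clock: 28.82
tool_pos: [0.4678, -0.4168, 0.015]
tool_rot: [-0.466, 0.885, -0.0, 0.0]
ft_force: [-1.8, 2.6, 9.9]
opening: 0.0135
grip_force: 30.4
```

Contact: z holds at 0.015 and the force rises. I ease off, release slowly and lift.

```bash

python3 -m handwheel '[[-1,[0,0,-0.001],[0,0,0]],[-1,[0,0,0],[0,0,0]],[-0.66,[0,0,0],[0,0,0]],[-0.6,[0,0,0],[0,0,0]],[-0.5,[0,0,0],[0,0,0]]]' 20
python3 -m handwheel '[[-0.4,[0,0,0],[0,0,0]],[-0.3,[0,0,0],[0,0,0]],[-0.3,[0,0,-0.01],[0,0,0]],[-0.3,[0,0,-0.03],[0,0,0]],[-0.3,[0,0,-0.04],[0,0,0]]]'
python3 -m handwheel '[[-0.3,[0,0,-0.04],[0,0,0]],[-0.3,[0,0,-0.04],[0,0,0]],[-0.3,[0,0,0],[0,0,0]],[-0.3,[0,0,0],[0,0,0]],[-0.3,[0,0,0],[0,0,0]]]'
python3 c.py
python3 - <<'E'
from h import *
np.set_printoptions(precision=4,suppress=True)
s=grab_frame("side");t=grab_frame("top")
for n,c in(("side",s),("top",t)):
  for k,z in dict(lid_front=.15,cartridge_blue=.004,cartridge_red=.004,jelly_tub=0,ink_teal=0,ink_black=0,spatula=0,tray=0).items():
    for r in place_of(k,c)[:1]: print(n,k,round(r["score"],2),np.round(r["location"]),at(c,r["location"],z)[:2])
E
```

```text
clock: 29.23
tool_pos: [0.4676, -0.4165, 0.0143]
tool_rot: [-0.466, 0.885, 0.0, 0.0]
ft_force: [1.1, 0.7, -1.1]
opening: 0.0212
grip_force: 0.0
clock: 29.65
tool_pos: [0.4656, -0.4145, 0.0927]
tool_rot: [-0.466, 0.885, 0.003, -0.0]
ft_force: [0.1, -0.6, 0.5]
opening: 0.03
grip_force: 0.0
clock: 30.07
tool_pos: [0.4675, -0.4166, 0.175]
tool_rot: [-0.466, 0.885, -0.0, 0.0]
ft_force: [-0.7, 0.9, 0.2]
opening: 0.0301
grip_force: 0.0
[ 0.467  -0.4161  0.1739] [ 0.4232 -0.4808  0.3182] [ 0.1731  0.2511 -0.9524]
wrist cartridge_red 0.65 [175. 259.] [ 0.4684 -0.4184  0.0115] [ 0.0012 -0.0027  0.1624]
wrist cartridge_red mask 0.63 [254. 154. 270. 199.] ((-0.08642196655273438, -0.5331020355224609), (13.913360595703125, 41.94942092895508), 89.91590881347656)
wrist cartridge_blue 0.54 [172. 262.] [ 0.4648 -0.4191  0.0115] [ 0.004  -0.0001  0.1624]
wrist cartridge_blue mask 0.48 [360. 362. 420. 384.] ((-225.8515625, 145.5253143310547), (65.89057922363281, 29.607192993164062), 82.52361297607422)
top cartridge_red 0.43 [265. 273.] [ 0.4292 -0.2955  0.0115] [-0.0779  0.0992  0.1621]
top cartridge_re
[... 500 characters left out ...]
.5544 -0.0556]
side cartridge_red 0.39 [209. 306.] [ 0.4656 -0.4054]
side jelly_tub 0.57 [259. 168.] [ 0.7323 -0.1171]
side ink_teal 0.58 [229. 216.] [ 0.6657 -0.265 ]
side ink_black 0.97 [223. 199.] [ 0.7101 -0.2935]
side spatula 0.9 [226. 319.] [ 0.4385 -0.3085]
side tray 0.91 [210. 305.] [ 0.4679 -0.4045]
top lid_front 0.55 [203. 162.] [ 0.5575 -0.0381]
top cartridge_blue 0.46 [243. 194.] [ 0.4773 -0.0967]
top cartridge_red 0.44 [247. 319.] [ 0.4763 -0.4134]
top jelly_tub 0.67 [143. 214.] [ 0.7401 -0.1343]
top ink_teal 0.49 [170. 265.] [ 0.6712 -0.2715]
top ink_black 0.5 [157. 273.] [ 0.7091 -0.2919]
top spatula 0.9 [263. 271.] [ 0.4325 -0.2917]
top tray 0.56 [249. 322.] [ 0.4712 -0.4219]
```

Red lies flat in the tray, the lid is still open, blue is in its well, and nothing else has moved.

```bash
python3 -c "
from workcell import *
print(sign_off())"
```

```text
the job is handed in; nothing more can be done
None
```

The job is handed in at about 30 s: lid levered off and resting open at its stop, spatula flat on the table, red cartridge set down in the tray, blue still in the tin; one finger caught something at about 24 N while I was reaching for the red cartridge, and it came out straight.

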